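Pop the fuse hatch of the hood's control unit

TASK

Open the fuse hatch of the range hood's control unit: press the yellow pad of the blue hatch fully in once with the fingertips, let go so that the hatch pops up by itself, get clear, and then watch for a full second that it stays open. Do not pry the hatch open or press it shut again, do not shift or lift the unit, and leave everything else on the counter as it is.

Things in the scene. Friction and masses are not known exactly. Their poses are not given: they have to be found in the camera images.
- unit: the range hood's control unit: a white loose case of 1 to 2 kg, 200 (its x) x 150 (its y) x 66 mm high, standing flat. Origin: centre of its underside. Its top carries a blue hatch over the -x part (towards the robot) and a fixed deck with black slots and two small lamps on the +x part
- hatch (a joint): angle of the blue hatch, rad: 0 = shut and latched, negative = pressed in (firm stop at -0.055), positive = open (stop at 1.35, nearly upright). Pressed in fully and released, it springs up by itself to 1.35 in about a second, resting on the finger while that is in its way. Pushed fully down again it latches shut again
- press_pad: origin = centre of the top face of the yellow ribbed pad, 28 x 34 mm, on the hatch near its free edge; 74 mm above the counter when shut, 100 mm from the hinge axis. It moves with the hatch: z = outward normal of the hatch, x = from free edge to hinge. It goes in 5.5 mm to the firm stop; it takes 2 to 4 N to get there
- hatch_hinge (a point): middle of the hatch's hinge axis, 66 mm above the counter, 33 mm to the +x side of the unit's centre; fixed to the unit, with its axes; the hinge runs along the unit's y. The hatch reaches 127 mm from it to the -x side, is 122 mm wide and 6 mm thick, its top face 4 mm above the case top
- latch (a joint): hidden slide of the push-push latch inside the unit, m: 0 = hatch latched, about 0.008 while pressed in the first time, 0.012 to 0.013 once the hatch has come open after one press, 0.018 to 0.021 after a second press (latched shut again). Moved only by the hatch being pressed in and let go
- screwdriver: bystander: a screwdriver 200 mm long, lying loose beside the unit (origin at mid-length, underside)
- fuse_jar: bystander: a small loose glass jar with red cap, 40 mm across, 50 mm high, standing beside the unit (origin at the centre of its foot)
- brush: bystander: a loose yellow-handled scrubbing brush 200 mm long
- pumice: bystander: a loose yellow scouring block 100 x 50 x 35 mm
- screw_dish: bystander: a loose white bowl 100 mm across, 35 mm high
- degreaser: bystander: a loose green bottle 66 mm across, 170 mm high (origin at the centre of its foot)
Mind the look-alikes: they are no part of the job. Of the things shaped like the unit, the white one is meant.

How it is judged:
By the outcome, as a careful person would: the job done as asked, in the order asked, and still so for the second after the job is handed in, with the robot touching nothing.
It also fails if it takes over 34 s, if anything falls off the work surface, if the arm or the gripper's body presses on something with over 40 N, if the wrist force passes 120 N, or if a joint passes its speed limit or range.

ROBOT

A 6-joint arm with a two-finger parallel gripper is mounted at the origin on the work surface. World frame = base frame: x ahead of the robot, y to its left, z up, the work surface at z = 0. Lengths are in mm, angles in rad, forces in N, time in s.
With the tool pointing down it reaches from about 275 to 725 mm from the base axis. Payload 5.6 kg.
Tool frame: the origin (TCP) lies at the very end of the fingers, on their centre line; the grasp point (between the pads) lies 19 mm behind it; z points along the fingers, y is the line along which they close (so a half turn about z gives the same grasp; the last joint's range is limited). The gripper opens to 85 mm and grips with 20 to 120 N. Pads are 22 mm wide; open, the fingers measure 114 mm over their backs; the gripper's body (76 mm by 85 mm) begins 54 mm behind the grasp point. The pads swing forward as they close: fully open they stand 13 mm farther back than shut.
Start: joints at [1.507, 0.255, 0.108, 0, -1.424, -0.285], TCP at [187.946, 516.884, 231.283] pointing down, gripper open.
Joint ranges: [-2.95, 2.95], [-1.21, 1.97], [-1.09, 1.5], [-2.87, 1.71], [-2.94, -0.07], [-3.05, 3.05]. Speed limits (rad/s): [2.57, 2.57, 3.14, 3.14, 3.14, 3.14].

INTERFACE

Orientations are given as a unit quaternion [x, y, z, w].
In Python, from bench import ctrl, read_camera, order gives the robot as it stands.
- The arm moves only by the shell command python3 -m crank 'ROWS' [FORCE]. ROWS is JSON, a list of rows, each an object with "xyz": the shift along the tool's x, y, z in cm, a list of three; "delta_rot": the turn, a rotation vector about the tool's x, y, z in rad, a list of three; "jaw": the gripper command: -1 is shut, 1 is fully open, values between are in proportion. In form: [{"xyz": [dx, dy, dz], "delta_rot": [ax, ay, az], "jaw": jaw}, ...]. A call has exactly 8 rows; each row is the pose to reach, as a shift and turn from the pose commanded when the call began, along the tool's axes at that moment; what a row does not reach only later rows make up. A row lasts 1/10 s, in which the tool goes at most 50 mm and 8.59 degrees, less where a joint would pass 70% of its speed; a pose out of reach is approached as far as the arm can. A call with a gripper value outside its range is refused whole. The fingers move at their own pace and stop on an object; FORCE is the grip in N (left out, the last holds). Time passes only in rows, so rows that repeat a pose let the fingers close, or fill a call up. It gives the time, the measured TCP pose, the force and the opening at its end, in the units of the state.
- ctrl.observe(): the state, without advancing time (a new reading comes with each control period).
- read_camera(name): name is "scene" or "top" or "wrist"; returns a dict with "image" (384x512x3 uint8, blue, green, red), "range_z" (384x512 float32, mm along the optical axis (not along the pixel's ray), 0 where there is no reading), "fx", "fy", "cx", "cy" (pixels), "k1" (the pictures are not rectified: a ray, as slopes to the right and down, at radius r is drawn at 1 + k1 r^2 times it, then the intrinsics apply), "rvec" (rotation vector, rad) and "tvec" (3), from world to camera coordinates, as OpenCV has them. Camera axes: x right, y down, z forward; pixel columns grow to the right and rows downward; lengths in mm; the calibration is good to about 2 mm. A picture is of the moment at which its call begins.
- order.sign_off(): hands the job in, once; it reports no verdict.
The state is a dict: "clock": time; "joints": joint angles; "dq": joint speeds; "effort": joint torques, N m; "position": TCP position; "tool_rot": TCP orientation; "ft_force": force on the tool from outside, world axes, zero at the start; "torque": the same for the moment, N m; "gripper_width": opening from 0.0 (shut) to 1.0 (fully open).
Only numpy, scipy, OpenCV 4.12 (cv2) and the standard library are available. Lean on these libraries where they do the work, as an engineer would, in place of code of your own. Each camera call takes 0.05 s, during which the arm holds its last target. There are 200 camera calls.

## Working session

There is one attempt and no reset: what is moved stays moved. The work goes in short steps, Python scripts to look and compute and a shell command to move; the robot and the scene stay as the last step left them, time stands still between calls to the robot, and variables do not carry over. Pictures are saved under pics/ and viewed, on a budget of 10 in all, crops included, one or two more only if the job needs it, and the job is handed in when it is done.

```bash
mkdir -p pics
cat > h.py <<'E'
import numpy as np, cv2
from bench import ctrl, read_camera, order
from scipy.spatial.transform import Rotation as R
def shot(name,fn):
    c=read_camera(name); np.savez('pics/%s.npz'%fn,**c); cv2.imwrite('pics/%s.png'%fn,c['image']); return c
def load(fn): return dict(np.load('pics/%s.npz'%fn))
def world(c,u,v,z=None):
    # pixel -> world: by depth, or on plane z
    K=np.array([[c['fx'],0,c['cx']],[0,c['fy'],c['cy']],[0,0,1.]],float)
    p=cv2.undistortPoints(np.array([[[u,v]]],float),K,np.array([float(c['k1']),0,0,0]))[0,0]
    d=np.array([p[0],p[1],1.]); M=cv2.Rodrigues(np.array(c['rvec'],float))[0]; t=np.array(c['tvec'],float).ravel()
    o=-M.T@t; r=M.T@d
    s=float(c['range_z'][int(round(v)),int(round(u))]) if z is None else (z-o[2])/r[2]
    return o+s*r
E
python3 - <<'E'
from h import *
print(ctrl.observe())
a=shot('top','top0'); b=shot('scene','scene0')
E
```

```text
{'clock': 0.0, 'joints': array([ 1.50658383e+00,  2.55728806e-01,  1.07004073e-01, -4.66745473e-04,
       -1.42391158e+00, -2.84614356e-01]), 'dq': array([ 0.00016754, -0.00017971,  0.00155151,  0.00046412,  0.00059412,
        0.00115248]), 'effort': array([ 8.45365685e-04, -3.86637855e+01,  2.37938172e+01,  5.36503315e+00,
       -6.20811988e-03, -8.86511771e-06]), 'position': array([187.75797278, 516.42612834, 230.40643424]), 'tool_rot': array([ 9.84822090e-01, -1.73564259e-01, -1.28248865e-04,  9.39799676e-04]), 'ft_force': array([-0.52440182,  0.79179281,  0.09657968]), 'torque': array([-0.00387884,  0.00189091,  0.01603101]), 'gripper_width': 0.9998789883496565}
```

View pics/top0.png

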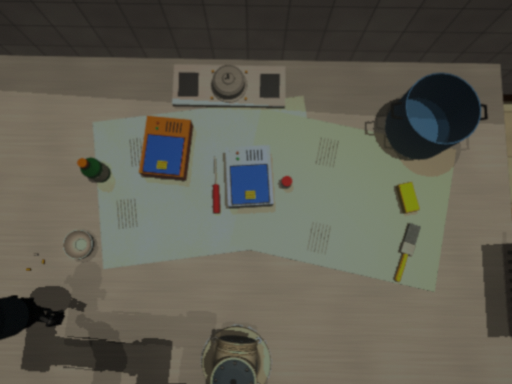

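View pics/scene0.png

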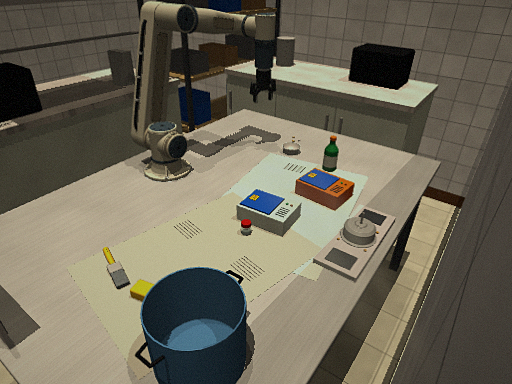

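The white unit sits at top (249,178) with its yellow pad at about (251,194). The look-alikes are:
- the orange unit at (166,148), with its pad at (162,165)
- the yellow pumice at (408,197)
- the brush handle at (401,267)

By the description I choose the white unit. The screwdriver at (216,190) and the jar at (287,182) stand on either side of it. Next is one close crop to check.

Run:
```python
from h import *
c=load('top0'); im=c['image'][135:225,195:305]
cv2.imwrite('pics/crop1.png',cv2.resize(im,None,fx=6.5,fy=6.5,interpolation=cv2.INTER_CUBIC))
hsv=cv2.cvtColor(c['image'],cv2.COLOR_BGR2HSV)
for n,lo,hi,z in (('pad',(18,120,60),(35,255,255),74),('hatch',(100,120,40),(130,255,255),70)):
    m=cv2.inRange(hsv,lo,hi); m[:, :222]=0; m[:,276:]=0; m[:145]=0; m[212:]=0
    v,u=np.nonzero(m); print(n,len(u),u.mean(),v.mean(),'plane',world(c,u.mean(),v.mean(),z),'depth',world(c,u.mean(),v.mean()))
    if n=='hatch':
        m=cv2.morphologyEx(m,cv2.MORPH_CLOSE,np.ones((9,9)))
    cs=max(cv2.findContours(m,cv2.RETR_EXTERNAL,cv2.CHAIN_APPROX_NONE)[0],key=len)
    b=cv2.boxPoints(cv2.minAreaRect(cs)); 
    for p in b: print(p,world(c,*p,z).round(1))
```

```text
pad 66 249.92424242424244 194.3939393939394 plane [536.79754877 -34.59946276  74.        ] depth [536.84810632 -34.59707475  73.66912179]
[246. 191.] [547.8 -21.5  74. ]
[254. 191.] [548.3 -47.8  74. ]
[254. 198.] [525.1 -48.2  74. ]
[246. 198.] [524.6 -22.   74. ]
hatch 1264 249.19462025316454 182.99762658227849 plane [575.46324909 -31.38328716  70.        ] depth [575.45053649 -31.38396074  70.07009523]
[229.89847 166.1723 ] [631.1  34.   70. ]
[266.5631  164.13538] [640.4 -87.9  70. ]
[268.64    201.51999] [515.  -96.5  70. ]
[231.97537 203.55692] [505.8  23.7  70. ]
```

View pics/crop1.png

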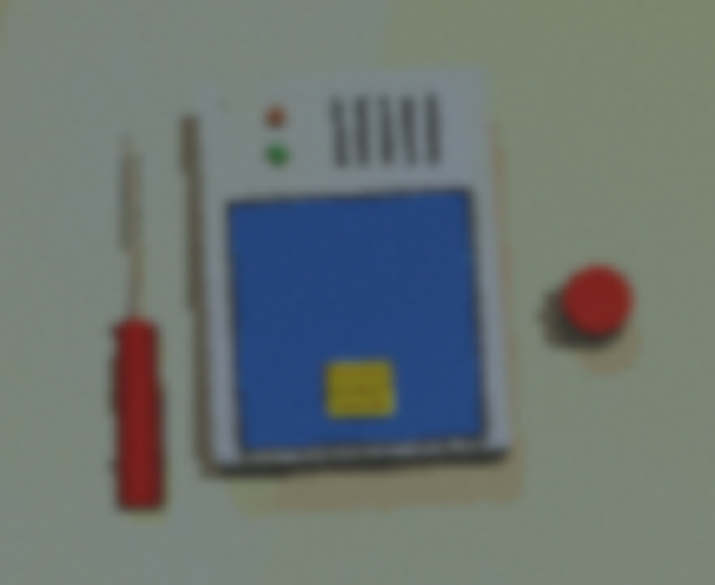

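The crop confirms the white case with the blue hatch. The pad is at crop (361,388), which is full-image (250,194). Depth puts the pad at (537,-35,74) and the unit's yaw at about +0.08. The hatch measures 126 x 122 mm, as given. I move over the pad at travel height with the fingers shut.

```bash
R='{"xyz":[51.6,39.8,0],"delta_rot":[0,0,-0.428],"jaw":-1}'; python3 -m crank '[{"xyz":[51.6,39.8,0],"delta_rot":[0,0,-0.428],"jaw":-1},{"xyz":[51.6,39.8,0],"delta_rot":[0,0,-0.428],"jaw":-1},{"xyz":[51.6,39.8,0],"delta_rot":[0,0,-0.428],"jaw":-1},{"xyz":[51.6,39.8,0],"delta_rot":[0,0,-0.428],"jaw":-1},{"xyz":[51.6,39.8,0],"delta_rot":[0,0,-0.428],"jaw":-1},{"xyz":[51.6,39.8,0],"delta_rot":[0,0,-0.428],"jaw":-1},{"xyz":[51.6,39.8,0],"delta_rot":[0,0,-0.428],"jaw":-1},{"xyz":[51.6,39.8,0],"delta_rot":[0,0,-0.428],"jaw":-1}]' 40
cat >> h.py <<'E'
def go(x,y,z,yaw=None):
    s=ctrl.observe(); r=R.from_quat(s['tool_rot']); p=np.array(s['position'])
    print('t',s['clock'],'pos',p.round(1),'F',s['ft_force'].round(1),'jaw',round(s['gripper_width'],2),'w',R.as_euler(r,'xyz').round(3))
    print('shift cm',(r.inv().apply(np.array([x,y,z])-p)/10).round(2))
    if yaw is not None:
        t=R.from_matrix(np.array([[np.cos(yaw),np.sin(yaw),0],[np.sin(yaw),-np.cos(yaw),0],[0,0,-1]]).astype(float))
        print('rot',(r.inv()*t).as_rotvec().round(4))
E
python3 -c "
from h import *
go(537,-35,150,0.078)"
```

```text
clock: 0.9
position: [402.5, 177.1, 231.2]
tool_rot: [0.999, 0.04, -0.0, -0.0]
ft_force: [0.3, 0.9, 0.4]
gripper_width: 0.001
t 0.9 pos [402.5 177.1 231.2] F [0.3 0.9 0.4] jaw 0.0 w [-3.141  0.     0.08 ]
shift cm [11.72 22.21  8.12]
rot [-0.0002  0.0001  0.0017]
```

```bash
python3 -m crank '[{"xyz":[11.7,22.2,8],"delta_rot":[0,0,0],"jaw":-1},{"xyz":[11.7,22.2,8],"delta_rot":[0,0,0],"jaw":-1},{"xyz":[11.7,22.2,8],"delta_rot":[0,0,0],"jaw":-1},{"xyz":[11.7,22.2,8],"delta_rot":[0,0,0],"jaw":-1},{"xyz":[11.7,22.2,8],"delta_rot":[0,0,0],"jaw":-1},{"xyz":[11.7,22.2,8],"delta_rot":[0,0,0],"jaw":-1},{"xyz":[11.7,22.2,8],"delta_rot":[0,0,0],"jaw":-1},{"xyz":[11.7,22.2,8],"delta_rot":[0,0,0],"jaw":-1}]'
python3 - <<'E'
from h import *
c=shot('wrist','w1')
go(537,-35,90,0.078)
s=ctrl.observe();M=cv2.Rodrigues(np.array(c['rvec'],float))[0];print('cam',(-M.T@np.ravel(c['tvec'])).round(1))
hsv=cv2.cvtColor(c['image'],cv2.COLOR_BGR2HSV); m=cv2.inRange(hsv,(18,120,60),(35,255,255))
for q in cv2.findContours(m,cv2.RETR_EXTERNAL,cv2.CHAIN_APPROX_NONE)[0]:
    if len(q)>40:
        b=cv2.boxPoints(cv2.minAreaRect(q)); print(b.round().tolist(),np.array([world(c,*p,74) for p in b]).round(1).tolist(),world(c,*b.mean(0),74),world(c,*b.mean(0)))
E
```

```text
clock: 1.7
position: [536.0, -32.7, 151.2]
tool_rot: [0.999, 0.039, -0.0, -0.0]
ft_force: [0.1, 0.2, 0.6]
gripper_width: -0.002
t 1.75 pos [536.1 -32.2 151.7] F [0.5 0.5 0.1] jaw 0.0 w [-3.141 -0.     0.08 ]
shift cm [0.07 0.29 6.17]
rot [-0.0002 -0.0004  0.0019]
cam [605.5 -27.6 294.4]
[[236.0, 175.0], [284.0, 175.0], [284.0, 212.0], [236.0, 212.0]] [[550.8, -16.6, 74.0], [553.4, -49.3, 74.0], [526.7, -52.0, 74.0], [524.0, -18.2, 74.0]] [538.97155083 -34.00683299  74.        ] [539.48376973 -33.9574856   75.69698158]
```

View pics/w1.png

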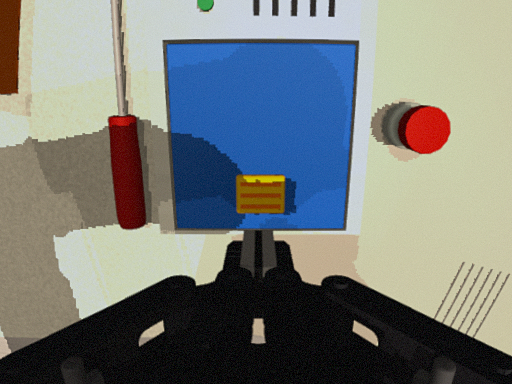

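The wrist view shows the pad at (260,194) on the blue hatch and the shut fingertips at (258,235). The pad works out to (539,-34,75), which agrees with the top view within 2 mm. I descend to just above it.

```bash
python3 -m crank '[{"xyz":[0.2,0.2,2.5],"delta_rot":[0,0,0],"jaw":-1},{"xyz":[0.2,0.2,5],"delta_rot":[0,0,0],"jaw":-1},{"xyz":[0.2,0.2,6.5],"delta_rot":[0,0,0],"jaw":-1},{"xyz":[0.2,0.2,7],"delta_rot":[0,0,0],"jaw":-1},{"xyz":[0.2,0.2,7],"delta_rot":[0,0,0],"jaw":-1},{"xyz":[0.2,0.2,7],"delta_rot":[0,0,0],"jaw":-1},{"xyz":[0.2,0.2,7],"delta_rot":[0,0,0],"jaw":-1},{"xyz":[0.2,0.2,7],"delta_rot":[0,0,0],"jaw":-1}]'
python3 -c "
from h import *
go(538.5,-34.3,68.5)"
```

```text
clock: 2.55
position: [539.0, -34.7, 82.2]
tool_rot: [0.999, 0.04, 0.001, -0.0]
ft_force: [-0.9, -0.1, -0.5]
gripper_width: -0.001
t 2.55 pos [539.  -34.7  82.2] F [-0.9 -0.1 -0.5] jaw -0.0 w [-3.141e+00 -2.000e-03  7.900e-02]
shift cm [-0.05 -0.04  1.37]
```

```bash
python3 -m crank '[{"xyz":[0,0,0.5],"delta_rot":[0,0,0],"jaw":-1},{"xyz":[0,0,0.8],"delta_rot":[0,0,0],"jaw":-1},{"xyz":[0,0,1.0],"delta_rot":[0,0,0],"jaw":-1},{"xyz":[0,0,1.1],"delta_rot":[0,0,0],"jaw":-1},{"xyz":[0,0,1.2],"delta_rot":[0,0,0],"jaw":-1},{"xyz":[0,0,1.3],"delta_rot":[0,0,0],"jaw":-1},{"xyz":[0,0,1.3],"delta_rot":[0,0,0],"jaw":-1},{"xyz":[0,0,1.3],"delta_rot":[0,0,0],"jaw":-1}]'
python3 -c "
from h import *
go(538.5,-34.3,68.5)"
```

```text
clock: 3.35
position: [538.3, -34.9, 68.6]
tool_rot: [0.999, 0.04, -0.0, 0.0]
ft_force: [-2.6, 0.8, 4.3]
gripper_width: 0.0
t 3.35 pos [538.3 -34.9  68.6] F [-2.6  0.8  4.3] jaw 0.0 w [3.142 0.    0.079]
shift cm [ 0.02 -0.06  0.01]
```

```bash
python3 -m crank '[{"xyz":[0,0,0.05],"delta_rot":[0,0,0],"jaw":-1},{"xyz":[0,0,0.05],"delta_rot":[0,0,0],"jaw":-1},{"xyz":[0,0,0.1],"delta_rot":[0,0,0],"jaw":-1},{"xyz":[0,0,0.1],"delta_rot":[0,0,0],"jaw":-1},{"xyz":[0,0,0.1],"delta_rot":[0,0,0],"jaw":-1},{"xyz":[0,0,0.1],"delta_rot":[0,0,0],"jaw":-1},{"xyz":[0,0,0.1],"delta_rot":[0,0,0],"jaw":-1},{"xyz":[0,0,0.1],"delta_rot":[0,0,0],"jaw":-1}]'
```

```text
clock: 4.15
position: [538.3, -34.9, 68.2]
tool_rot: [0.999, 0.04, 0.0, 0.0]
ft_force: [-4.1, 1.8, 8.6]
gripper_width: -0.003
```

The force jumps to 8.6 N with almost no further travel, at 5.8 mm in, so this is the firm stop. I release quickly, straight up and then back towards the robot.

```bash
python3 -m crank '[{"xyz":[0,0,-5],"delta_rot":[0,0,0],"jaw":-1},{"xyz":[-1,0,-9.5],"delta_rot":[0,0,0],"jaw":-1},{"xyz":[-4,0,-13.5],"delta_rot":[0,0,0],"jaw":-1},{"xyz":[-8,0,-16.5],"delta_rot":[0,0,0],"jaw":-1},{"xyz":[-12,0,-19],"delta_rot":[0,0,0],"jaw":-1},{"xyz":[-15,0,-20],"delta_rot":[0,0,0],"jaw":-1},{"xyz":[-17,0,-20],"delta_rot":[0,0,0],"jaw":-1},{"xyz":[-17,0,-20],"delta_rot":[0,0,0],"jaw":-1}]'
python3 - <<'E'
from h import *
a=shot('wrist','w2'); b=shot('scene','scene2'); t=shot('top','top2'); go(368,-48,268)
cv2.imwrite('pics/mix2.png',np.hstack([cv2.resize(b['image'][170:260,210:350],(400,257)),cv2.resize(t['image'][135:225,195:305],(400,327))[:257]]))
E
```

```text
clock: 4.95
position: [367.5, -48.5, 268.2]
tool_rot: [0.999, 0.04, 0.001, -0.001]
ft_force: [-0.4, -0.8, 0.4]
gripper_width: -0.002
t 5.1 pos [369.3 -48.2 267. ] F [-0.1  0.   0.2] jaw 0.0 w [3.142 0.    0.079]
shift cm [-0.13 -0.03 -0.1 ]
```

View pics/mix2.png

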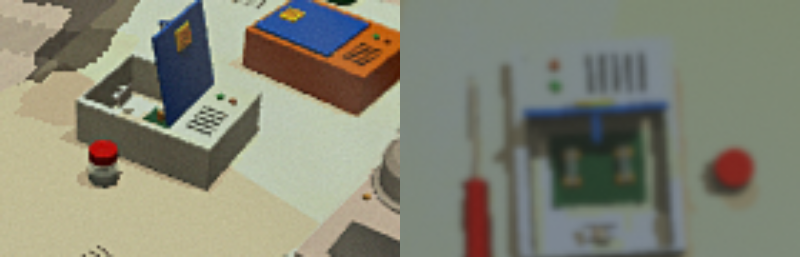

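The hatch stands open: upright in the scene crop at (185,60), with the fuse bay visible in the top crop at (600,170). The unit and its neighbours have not moved. I hold still for over a second and check again.

```bash
for i in 1 2; do python3 -m crank '[{"xyz":[0,0,0],"delta_rot":[0,0,0],"jaw":-1},{"xyz":[0,0,0],"delta_rot":[0,0,0],"jaw":-1},{"xyz":[0,0,0],"delta_rot":[0,0,0],"jaw":-1},{"xyz":[0,0,0],"delta_rot":[0,0,0],"jaw":-1},{"xyz":[0,0,0],"delta_rot":[0,0,0],"jaw":-1},{"xyz":[0,0,0],"delta_rot":[0,0,0],"jaw":-1},{"xyz":[0,0,0],"delta_rot":[0,0,0],"jaw":-1},{"xyz":[0,0,0],"delta_rot":[0,0,0],"jaw":-1}]' | head -1; done
python3 - <<'E'
from h import *
b=shot('scene','scene3'); t=shot('top','top3'); o=load('scene0'); g=lambda c:c['image'][170:260,210:350]
cv2.imwrite('pics/mix3.png',np.hstack([cv2.resize(g(b),(400,257)),cv2.resize(t['image'][135:225,195:305],(400,327))[:257]]))
def cent(c,lo,hi,x0,x1,y0,y1):
    m=cv2.inRange(cv2.cvtColor(c['image'],cv2.COLOR_BGR2HSV),lo,hi)[y0:y1,x0:x1]; v,u=np.nonzero(m); return (len(u),(u.mean()+x0).round(2),(v.mean()+y0).round(2))
t0=load('top0')
for c in (t0,t): print('driver',cent(c,(0,130,50),(10,255,255),205,225,175,220),'jar',cent(c,(0,130,50),(10,255,255),275,300,170,195),'green lamp',cent(c,(50,60,40),(85,255,255),230,245,145,165))
d=lambda a,b:np.abs(a['image'].astype(int)-b['image']).max(2)
D=(cv2.blur(d(t,t0).astype(np.float32),(3,3))>30)
n,l,s,_=cv2.connectedComponentsWithStats(D.astype(np.uint8)); print(s[1:][s[1:,4]>8])
print('scene3-2',(d(b,load('scene2'))[150:250,200:340]>50).sum())
E
```

```text
clock: 5.9
clock: 6.7
driver (160, np.float64(215.87), np.float64(198.62)) jar (79, np.float64(286.44), np.float64(180.85)) green lamp (6, np.float64(237.17), np.float64(158.17))
driver (166, np.float64(215.82), np.float64(198.47)) jar (82, np.float64(286.38), np.float64(180.98)) green lamp (6, np.float64(237.17), np.float64(158.17))
[[ 226  162   43   43 1514]
 [ 132  214  147  116 4078]
 [   0  286  167   98 8521]
 [ 144  291   11    5   36]
 [ 160  306    3    9   16]
 [ 175  311   52   73 2047]
 [ 222  330   26   11  213]
 [ 168  340    5    9   33]
 [ 220  342   35   22  450]
 [ 256  344   17   40  339]
 [ 168  361    9   23  133]
 [ 255  362    3    8   18]]
scene3-2 21
```

View pics/mix3.png

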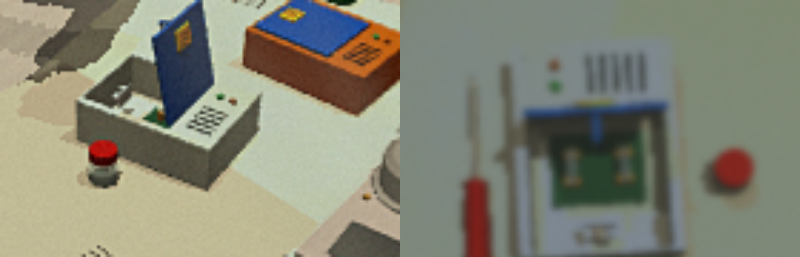

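The hatch is still fully open 1.7 s after getting clear. It stands upright at (185,60), and the lamp, screwdriver and jar are unmoved. I hand the job in.

```bash
python3 -c "
from h import *
print(order.sign_off())"
```

```text
the job is handed in; nothing more can be done
None
```

The white unit's fuse hatch is open. I pressed its yellow pad once with the shut fingertips, then pulled straight up and back, and the hatch sprang up by itself.

- **Press:** the force rose to 8.6 N with almost no further travel at about 5.8 mm in, which I took as the firm stop.
- **Hatch:** pictures right after the release and about 1.7 s later both show it nearly upright.
- **Surroundings:** in the top view the unit's lamp, the screwdriver and the jar are within 0.2 px of where they started. Elsewhere the top picture changed only at the hatch and around the arm and its shadow.
- **Robot:** it was touching nothing, with force readings near zero, and the clock was at about 7 s of the 34 allowed.

No check failed. The hatch angle and the hidden latch position cannot be read directly, so "open" is judged from the pictures.

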